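Hang the bread sign on the rail over its price card

TASK

Take the wooden hanging sign out of its stand and lay it on the table on its back, hook pointing up, and let go of it. Then pick it up by the tab above its hook, hook it onto the rail near the rail's left end and, keeping it hooked, slide it along until it hangs centred over the price card under the rail. Leave the jars, the tin, the bell and everything else where they are.

Things in the scene. Friction and masses are not known exactly. Their poses are not given: they have to be found in the camera images.
- hang_sign: hanging sign: light wooden bar 160 mm long with a steel hook on the middle of one side, about 0.2 kg; starts upright on its end in the stand. Origin: centre of that end. z along the bar (0 to 160); x the way the hook sticks out. Bar 40 along x (back at -20, hook side at +20), 34 along y. Lying hook up: origin 20 above the table, x up, z level. It topples when pushed high at the hook side
- sign_tab (a point): centre of the wooden grip tab on the hook's crown, at x 88, y 0, z 80 in the sign's frame (same axes). The tab spans x 70 to 106 mm, is 12 thick along y and 26 wide along z
- sign_seat (a point): middle of the crown's underside, where the rail bears: x 64, y 0, z 80 in the sign's frame (same axes). Hook: strap 22 wide along z (69 to 91): neck x 18 to 68 at y -15 to -10; crown x 64 to 70 across; lip x 46 to 70 at y +10 to +15. A rod enters from the +y side between bar (x 20) and lip end (x 46), then lies in a seat 20 wide, 18 deep under the crown
- sign_stand: storage stand, fixed: wooden block 67 x 61 x 36 tall on a 100 x 94 x 5 foot, with a pocket in the top, 47 x 41 and 30 deep (floor 6 above the table). Origin: centre of its underside. The sign's axes in it agree with its own within 0.02 rad; the hook sticks out roughly to the robot's right. The table left of the stand, x 0.43 to 0.51 m and y -0.13 to 0.26 m, is clear
- rail_mid (a point): middle of the rail's axis, 184 mm above the table. Fixed steel rod, 12 mm in diameter, along this point's y (y to the robot's left, x away from it, z up). Two 20 mm square posts at y -230 and +230, tops 201 above the table, feet 90 deep, carry it: a hanging sign's middle can travel from y -140 to +140. Near the left end means y above +60
- mark_card: price card under the rail, fixed: brown card in a wooden foot, 68 wide along its y, 28 deep along x, 85 tall. Origin: centre of its underside, straight below the rail, 10 to 100 right of the rail's middle; axes as the rail's within 0.1 rad. The sign's middle goes over its middle; a hanging sign clears it by about 20
- tin: bystander: tomato tin, 57 in diameter, 72 tall, loose; origin centre of its underside
- spice_jar: bystander: spice jar, 42 in diameter, 96 tall, loose; origin centre of its underside
- jam_jar: bystander: jam jar, 62 in diameter, 86 tall, loose; origin centre of its underside
- bell: bystander: counter bell, 76 in diameter, 56 tall, loose; origin centre of its underside

How it is judged:
By the outcome, as a careful person would: the job done as asked, in the order asked, and still so for the second after the job is handed in, with the robot touching nothing.
It also fails if it takes over 64 s, if anything falls off the work surface, if the arm or the gripper's body presses on something with over 40 N, if the wrist force passes 120 N, or if a joint passes its speed limit or range.

ROBOT

A 6-joint arm with a two-finger parallel gripper is mounted at the origin on a cart in front of the work surface, level with it; the furniture and walls round the work are solid. World frame = base frame: x ahead of the robot, y to its left, z up, the work surface at z = 0. Lengths are in mm, angles in degrees, forces in N, time in s.
With the tool pointing down it reaches from about 350 to 850 mm from the base axis. Payload 8.1 kg.
Tool frame: the origin (TCP) lies at the very end of the fingers, on their centre line; the grasp point (between the pads) lies 19 mm behind it (r.grip_point_offset is the distance from the TCP to the grasp point, in mm); z points along the fingers, y is the line along which they close (so a half turn about z gives the same grasp; the last joint's range is limited). The gripper opens to 85 mm and grips with 20 to 120 N. Pads are 22 mm wide; open, the fingers measure 114 mm over their backs; the gripper's body (76 mm by 85 mm) begins 54 mm behind the grasp point. The pads swing forward as they close: fully open they stand 13 mm farther back than shut.
Start: joints at [-76.341, 7.471, 85.268, -0, 87.261, -4.893], TCP at [190.923, -568.818, 231.292] pointing down, gripper open.
Joint ranges: [-169.43, 169.43], [-51.17, 129.36], [1.28, 143.12], [-76.62, 256.62], [0, 156.53], [-152.29, 152.29]. Speed limits (degrees/s): [136.94, 136.94, 159.86, 180, 180, 180].

INTERFACE

Orientations are given as [roll, pitch, yaw] about the fixed x, y, z axes, in that order (R = Rz(yaw) Ry(pitch) Rx(roll)).
In Python, from bench import status, eyes, r gives the robot as it stands.
- The arm moves only by the shell command python3 -m handwheel 'ROWS' [FORCE]. ROWS is a JSON object whose one key "series" holds a list that holds one entry, the list of rows, each a list of 7 numbers: the shift along the tool's x, y, z in cm, then the turn, a rotation vector about the tool's x, y, z in rad, then the opening, from 0 (shut) to 1 (fully open). In form: {"series": [[[tx, ty, tz, rx, ry, rz, claw], ...]]}. A call has 1 to 12 rows; each row is the pose to reach, as a shift and turn from the pose commanded when the call began, along the tool's axes at that moment; what a row does not reach only later rows make up. A row lasts 1/8 s, in which the tool goes at most 62.5 mm and 10.7 degrees, less where a joint would pass 70% of its speed; a pose out of reach is approached as far as the arm can. A call with a gripper value outside its range is refused whole. The fingers move at their own pace and stop on an object; FORCE is the grip in N (left out, the last holds). Time passes only in rows, so rows that repeat a pose let the fingers close. It gives the time, the measured TCP pose, the force, the opening and the grip force at its end, in the units of the state.
- status.sense(): the state, without advancing time (a new reading comes with each control period).
- eyes.snapshot(name): name is "side" or "top"; returns a dict with "img" (480x640x3 uint8, red, green, blue), "mtx" (3x3 intrinsics, pixels), "k1" (the pictures are not rectified: a ray, as slopes to the right and down, at radius r is drawn at 1 + k1 r^2 times it, then the intrinsics apply), "R" (3x3) and "t" (3): a world point X has camera coordinates R X + t. Camera axes: x right, y down, z forward; pixel columns grow to the right and rows downward; lengths in mm; the calibration is good to about 2 mm. A picture is of the moment at which its call begins. There is no depth.
- r.hand_in(): hands the job in; it is judged then, once.
The state is a dict: "time": time; "joint_pos": joint angles; "qd": joint speeds; "joint_efforts": joint torques, N m; "tool_pos": TCP position; "tcp_rot": TCP orientation; "ft_force": force on the tool from outside, world axes, zero at the start; "wrist_torque": the same for the moment, N m; "finger_gap": finger opening in mm; "grip_force": force on a finger pad.
Only numpy, scipy, OpenCV 4.12 (cv2) and the standard library are available. Lean on these libraries where they do the work, as an engineer would, in place of code of your own. Each camera call takes 0.05 s, during which the arm holds its last target. There are 200 camera calls.

## Working session

There is one attempt and no reset: what is moved stays moved. The work goes in short steps, Python scripts to look and compute and a shell command to move; the robot and the scene stay as the last step left them, time stands still between calls to the robot, and variables do not carry over. Pictures are saved under pics/ and viewed, at most 10 in all, crops included, and the job is handed in when it is done.

```bash
ls; mkdir -p pics
python3 - <<'E'
from bench import status, eyes, r
import cv2,numpy as np
print(status.sense())
for n in("side","top"):
    s=eyes.snapshot(n); cv2.imwrite(f"pics/{n}0.png",s["img"][:,:,::-1]); print(n,s["mtx"],s["k1"],s["R"],s["t"])
    np.save(f"pics/{n}.npy",s["img"])
E
```

```text
pics
{'time': 0.0, 'joint_pos': array([-7.63413499e+01,  7.51387482e+00,  8.53316333e+01, -1.99519772e-03,
        8.72615740e+01, -4.89166687e+00]), 'qd': array([-0.06220012,  0.02603689,  0.03557904,  0.00743475, -0.0210284 ,
       -0.09929408]), 'joint_efforts': array([ 3.31282527e-04, -5.69402075e+01, -5.00544691e+01,  7.36151355e-05,
        1.49018818e-02,  1.55129818e-06]), 'tool_pos': array([ 190.77101465, -568.26631205,  230.23473352]), 'tcp_rot': array([-1.79893138e+02, -7.14562442e-03,  1.85504075e+01]), 'ft_force': array([ 0.08498597,  0.85023917, -0.29100655]), 'wrist_torque': array([ 0.00360013, -0.00250106, -0.02870669]), 'grip_force': 0.0, 'finger_gap': 85.43869880529165}
side [[489.55015755   0.         317.94383202]
 [  0.         489.55015755 236.30470889]
 [  0.           0.           1.        ]] -0.1056021225446072 [[-0.99437428 -0.10458749 -0.01677052]
 [-0.02553616  0.39035797 -0.92030895]
 [ 0.10279931 -0.91470329 -0.39083269]] [526.26547622 166.43776121 995.10118447]
top [[524.41686066   0.         323.97702398]
 [  0.         524.41686066 238.39253921]
 [  0.           0.           1.        ]] -0.1436117242374998 [[-0.02791505 -0.99957493  0.0084089 ]
 [-0.98714873  0.02624192 -0.15763485]
 [ 0.15734718 -0.01270122 -0.98746167]] [ -42.2121782   525.61359858 1459.34421262]
```

View pics/side0.png

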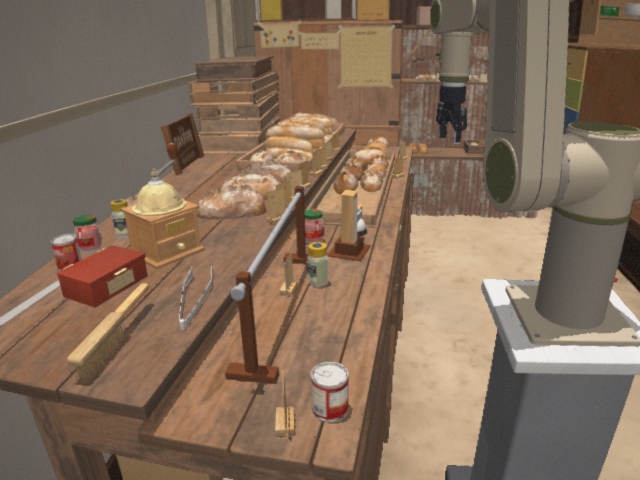

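View pics/top0.png

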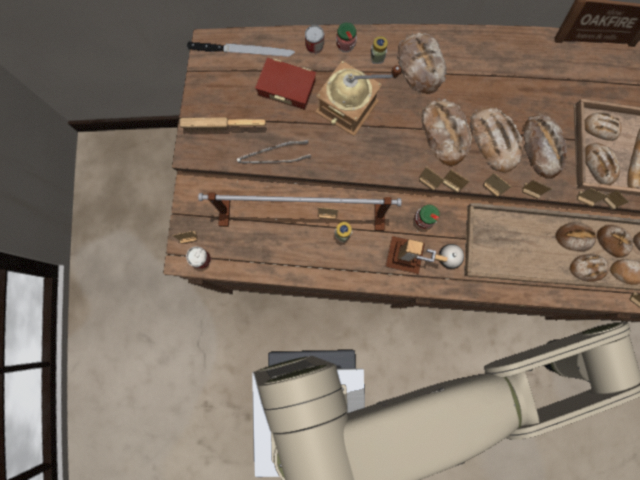

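The top view shows the rail running from (200,195) to (400,202), the card at (327,213), and the stand at (407,252) with the sign's top at (414,246). The bell is at (452,257), the jam jar at (428,215), the spice jar at (344,232) and the tin at (197,257). I'll zoom in on the stand and the rail.

```bash
cat > h.py <<'E'
import numpy as np,cv2
from bench import status,eyes,r
def proj(s,X):
    c=np.atleast_2d(X)@s["R"].T+s["t"]; d=c[:,:2]/c[:,2:]; d=d*(1+s["k1"]*(d**2).sum(1,keepdims=True))
    return d@s["mtx"][:2,:2].T+s["mtx"][:2,2]
def ray(s,p):
    q=cv2.undistortPoints(np.array([[p]],float),s["mtx"],np.array([s["k1"],0,0,0,0]))[0,0]
    # model matches OpenCV k1: distorted = u(1+k1 r^2)
    o=-s["R"].T@s["t"]; d=s["R"].T@np.array([*q,1.]); return o,d/np.linalg.norm(d)
def onz(s,p,z):
    o,d=ray(s,p); return o+d*(z-o[2])/d[2]
def tri(s1,p1,s2,p2):
    o1,d1=ray(s1,p1);o2,d2=ray(s2,p2)
    k=np.linalg.lstsq(np.c_[d1,-d2],o2-o1,rcond=None)[0]
    a=o1+k[0]*d1;b=o2+k[1]*d2; return (a+b)/2,np.linalg.norm(a-b)
E
python3 - <<'E'
from h import *
t=eyes.snapshot("top");s=eyes.snapshot("side")
a=cv2.resize(t["img"][200:280,320:480],None,fx=5,fy=5,interpolation=cv2.INTER_CUBIC)
b=cv2.resize(s["img"][175:345,220:390],None,fx=3.5,fy=3.5,interpolation=cv2.INTER_CUBIC)
cv2.imwrite("pics/a.png",a[:,:,::-1]);cv2.imwrite("pics/b.png",b[:,:,::-1])
for n,p,z in [("rail ends",(203,196),184),("",(399,202),184),("card",(327,213),80),("sign top",(414,246),166),("tin",(197,257),72),("spice",(344,232),96),("jam",(428,215),86),("bell",(452,257),56)]: print(n,onz(t,p,z).round())
E
```

```text
rail ends [623. 261. 184.]
 [ 593. -255.  184.]
card [590. -67.  80.]
sign top [ 478. -291.  166.]
tin [476. 302.  72.]
spice [ 532. -112.   96.]
jam [ 576. -351.   86.]
bell [ 459. -420.   56.]
```

View pics/a.png

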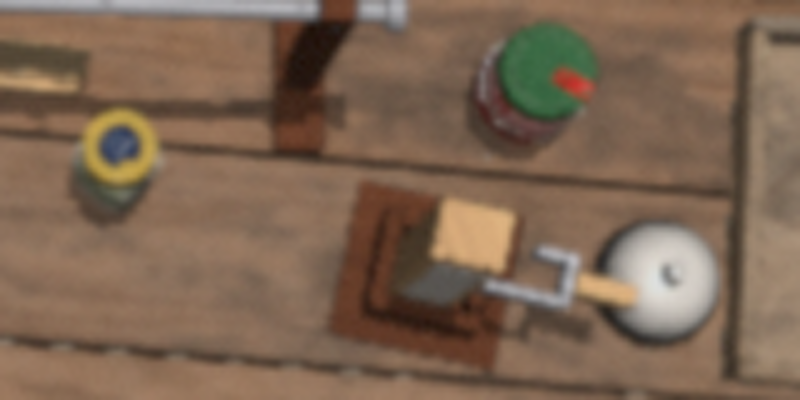

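View pics/b.png

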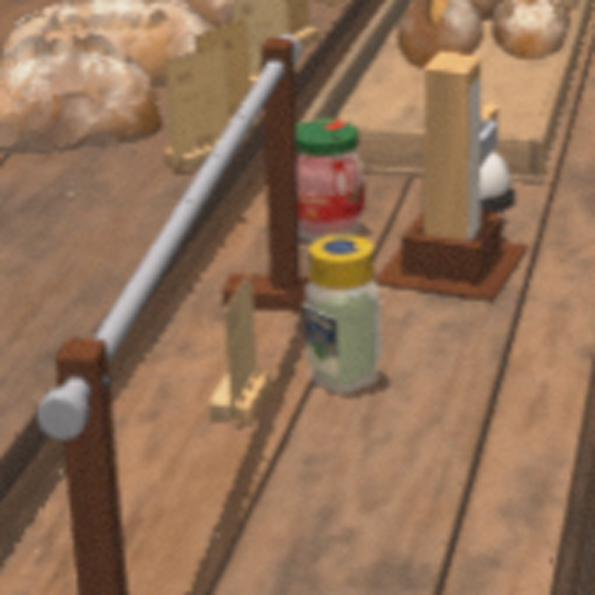

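The sign stands with its hook to the right and slightly toward the robot, and its lip is on the far side. Its top face spans crop (437,200) to (515,272). Next I'll measure the sign top, the rail and the card using masks.

Run:
```python
from h import *
t=eyes.snapshot("top");s=eyes.snapshot("side")
hsv=cv2.cvtColor(t["img"],cv2.COLOR_RGB2HSV)
def comps(m,off,n):
    k,l,st,c=cv2.connectedComponentsWithStats(m.astype(np.uint8)*255)
    for i in range(1,k):
        if st[i,4]>=n: yield st[i],c[i]+off,(np.argwhere(l==i)[:,::-1]+off)
x0,y0,x1,y1=398,232,430,262
h=hsv[y0:y1,x0:x1].astype(int); m=(h[...,0]<22)&(h[...,2]>170)&(h[...,1]>60)
for st,c,p in comps(m,(x0,y0),20):
    W=np.array([onz(t,q,166)[:2] for q in p]); q=cv2.minAreaRect(W.astype(np.float32)); print("top",st,c,q, onz(t,c,166))
    b=cv2.boxPoints(q); print(b)
# hook neck direction: bright grey
x0,y0,x1,y1=415,248,437,262
print(hsv[y0:y1,x0:x1,2])
# rail in top: grey pixels per column
for u in range(230,380,20):
    col=hsv[185:210,u].astype(int); v=np.where((col[:,1]<60)&(col[:,2]>110))[0]; print(u,v+185, onz(t,(u,185+v.mean()),184+3).round(1) if len(v) else'')
g=hsv[205:222,314:342]; print(g[...,2]); print(g[...,0])
```

```text
top [  9   8  16  14 163] [414.4601227  246.28220859] ((476.9035949707031, -292.27899169921875), (37.44047546386719, 30.929332733154297), 77.03820037841797) [ 477.14002367 -292.40263917  166.        ]
[[ 457.634   -307.0535 ]
 [ 487.77524 -313.991  ]
 [ 496.1732  -277.5045 ]
 [ 466.03195 -270.567  ]]
[[212 215 216 214 216 214 190 130 108 116 120 118 117 124 127 132 134 134
  133 135 136 138]
 [212 214 215 216 214 210 179 124 105 115 120 115 118 142 149 152 149 141
  137 138 139 139]
 [212 214 215 214 215 203 158 112  97 110 113 101 118 152 166 170 169 159
  152 155 151 144]
 [207 212 213 213 213 197 138 102  96 106 106  94  97 115 132 151 164 163
  169 181 171 148]
 [194 198 197 205 209 187 129  99  96 105 108 105 105 100  99 106 110 116
  150 183 173 148]
 [150 157 156 179 190 170 121 102 105 108 115 118 119 116 113 107  97  92
  135 168 161 142]
 [103 107 107 130 148 133 107 103 116 123 124 127 125 124 121 114 104 105
  146 166 159 161]
 [ 90  94 106 117 113 107 103 108 125 131 133 133 130 128 125 120 106 117
  160 167 172 196]
 [ 86  95 128 145 136 127 130 132 137 137 139 137 135 
[... 3682 characters left out ...]
3 14 15 16 16 16 16 16 16 16 16 16 17 17 17 17 17 17 17 16 14
  13 13 13 13]
 [12 12 12 13 15 16 16 16 16 16 16 15 16 16 16 15 16 16 16 16 16 16 14 13
  12 13 13 12]
 [12 13 12 12 14 16 16 17 16 16 16 17 16 16 16 16 15 16 16 15 16 15 14 13
  12 12 13 13]
 [13 13 13 12 13 15 16 15 16 16 16 17 17 16 16 16 16 15 16 16 16 16 13 12
  12 12 13 12]
 [12 13 13 12 12 14 13 14 14 14 14 15 15 15 16 16 16 16 16 16 16 15 13 13
  12 13 13 13]
 [13 12 13 13 12 12 12 13 14 13 13 13 12 12 13 13 13 14 14 14 13 13 13 12
  13 13 13 12]
 [13 13 12 12 12 12 11 13 13 14 12 13 12 12 13 13 12 13 13 13 13 13 12 13
  12 13 14 13]
 [13 12 13 12 12 12 12 12 13 12 13 12 13 13 12 12 13 12 12 12 13 12 13 13
  12 14 15 17]]
```

Run:
```python
from h import *
t=eyes.snapshot("top");s=eyes.snapshot("side")
print("signtop proj in side",proj(s,[477,-292,166]), tri(t,(414.5,246.3),s,(349.2,192.8)))
c=[np.array(p)/5+[320,200] for p in [(365,183),(522,218),(495,370),(332,332)]]
w=np.array([onz(t,p,5)[:2] for p in c]);print("foot",w.round(1),w.mean(0))
for a,b in[(0,1),(3,2),(0,3)]: d=w[b]-w[a]; print(np.linalg.norm(d),np.degrees(np.arctan2(d[1],d[0])))
for z in(0,20,85): print("card",z,onz(t,(318,214),z).round(1),onz(t,(327.4,214),z).round(1),onz(t,(336.8,214),z).round(1))
# rail via side: end cap far/near
print(proj(s,[[606.9+.056*y,y,184] for y in(200,100,0,-100)]))
h=cv2.cvtColor(s["img"],cv2.COLOR_RGB2HSV).astype(int)
for v in(205,220,240,260,275):
    q=np.where((h[v,235:310,1]<45)&(h[v,235:310,2]>110))[0]+235; print(v,q)
```

```text
signtop proj in side [[349.2102661  192.17379367]] (array([ 477.20395411, -292.86488541,  164.06636689]), np.float64(0.3070659835970278))
foot [[ 530.1 -260.4]
 [ 506.7 -352.7]
 [ 417.4 -331.7]
 [ 442.5 -236.8]] [ 474.19250879 -295.40595698]
95.16814756808071 -104.21070324500529
98.10168975705149 -104.83649807086142
90.66439236670827 164.92132715447795
card 0 [604.7 -41.4   0. ] [603.9 -69.3   0. ] [603.2 -97.1   0. ]
card 20 [600.5 -41.3  20. ] [599.8 -68.8  20. ] [599.1 -96.4  20. ]
card 85 [587.  -41.2  85. ] [586.3 -67.5  85. ] [585.6 -93.8  85. ]
[[249.69084716 272.38009545]
 [265.29985735 247.50520998]
 [278.08410071 227.17340836]
 [288.7313192  210.26847049]]
205 [289 290 291 292 293]
220 [279 280 281 282 283 284]
240 [266 267 268 269 270 271 272]
260 [254 255 256 257 258 259 260 309]
275 [251]
```

```bash
cat >> h.py <<'E'
from scipy.spatial.transform import Rotation as Ro
def toolR(yaw,tilt=0):  # tool down with yaw, then tilt about tool y (z -> +tool x), degrees
    return Ro.from_euler("xyz",[180,0,yaw],degrees=True)*Ro.from_euler("y",tilt,degrees=True)
def go(pos,R,frm=None):  # row from the measured (or given) pose
    st=status.sense()
    p0,R0=frm if frm else (st["tool_pos"],Ro.from_euler("xyz",st["tcp_rot"],degrees=True))
    print("row",(R0.inv().apply(np.array(pos)-p0)/10).round(2),(R0.inv()*R).as_rotvec().round(3),"deg",np.degrees((R0.inv()*R).magnitude()).round(1))
E
python3 - <<'E'
from h import *
f=(np.array([190.923,-568.818,231.292]),Ro.from_euler("xyz",[180,0,18.55],degrees=True))
R=toolR(76,45); z=R.as_matrix()[:,2]; g=np.array([479.8,-279.7,129.6]); print(z)
go(g-90*z,R,f); go(g,R,(g-90*z,R))
E
```

```text
[ 0.17106461  0.68610269 -0.70710678]
row [ 33.16 -12.86   3.81] [ 0.393  0.717 -0.949] deg 71.8
row [ 0. -0.  9.] [0. 0. 0.] deg 0.0
```

```bash
python3 -m handwheel '{"series": [[[10,-4,-2,0.1,0.2,-0.3,1],[20,-8,-1,0.2,0.4,-0.5,1],[28,-11,2,0.3,0.6,-0.75,1],[33.2,-12.9,3.8,0.393,0.717,-0.949,1],[33.2,-12.9,3.8,0.393,0.717,-0.949,1],[33.2,-12.9,3.8,0.393,0.717,-0.949,1],[33.2,-12.9,3.8,0.393,0.717,-0.949,1],[33.2,-12.9,3.8,0.393,0.717,-0.949,1],[33.2,-12.9,3.8,0.393,0.717,-0.949,1],[33.2,-12.9,3.8,0.393,0.717,-0.949,1]]]}' 60
python3 - <<'E'
from h import *
R=toolR(76,45); z=R.as_matrix()[:,2]; g=np.array([479.8,-279.7,129.6])
s=status.sense(); print(s["tool_pos"],s["joint_pos"],g-90*z); go(g,R)
t=eyes.snapshot("top");b=eyes.snapshot("side")
a=cv2.resize(t["img"][190:290,320:480],(800,500));c=cv2.resize(b["img"][100:300,280:440],(480,600))
cv2.imwrite("pics/c.png",cv2.resize(np.hstack([cv2.resize(a,(480,300)),c[:300]]) if 0 else np.vstack([cv2.resize(a,(480,300)),c[:300]]),None,fx=1,fy=1)[:,:,::-1])
E
```

```text
time: 1.65
tool_pos: [464.6, -341.6, 194.6]
tcp_rot: [179.9, -44.8, 76.0]
ft_force: [1.2, -0.5, 0.3]
finger_gap: 85.5
grip_force: 0.0
[ 464.55162983 -341.58157678  194.60132418] [-59.91132002  30.40669787  72.4430035   31.47719683 109.54745392
 -43.87238352] [ 464.40418484 -341.4492419   193.23961031]
row [-0.06 -0.04  9.1 ] [ 0.002  0.003 -0.   ] deg 0.2
```

View pics/c.png

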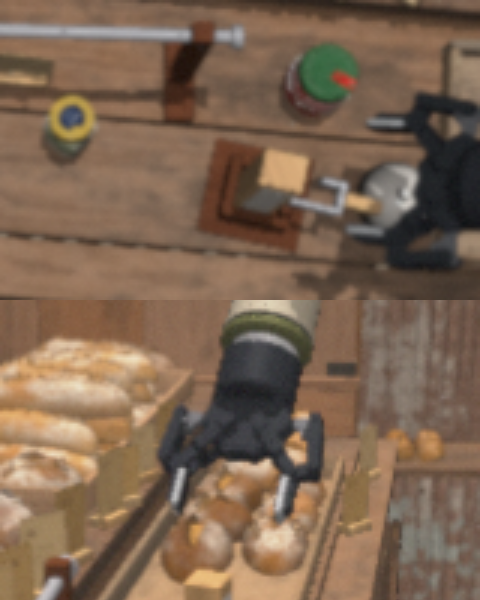

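The open fingers straddle the line to the sign. Tips are at about (385,122) and (365,232) in the top crop, with the bar at (283,170). I'll advance and close.

```bash
python3 -m handwheel '{"series": [[[0,0,3,0,0,0,1],[0,0,6,0,0,0,1],[0,0,9,0,0,0,1],[0,0,9,0,0,0,1],[0,0,9,0,0,0,0.2],[0,0,9,0,0,0,0.2],[0,0,9,0,0,0,0.2],[0,0,9,0,0,0,0.2],[0,0,9,0,0,0,0.2],[0,0,9,0,0,0,0.2],[0,0,9,0,0,0,0.2]]]}' 60
```

```text
time: 3.12
tool_pos: [480.2, -279.9, 130.6]
tcp_rot: [179.9, -44.9, 76.1]
ft_force: [-1.3, -2.3, 6.5]
finger_gap: 33.0
grip_force: 59.9
```

The fingertips would come too close to the table when the sign is laid down. I'll regrip shallower while the sign is still in the stand.

```bash
python3 -m handwheel '{"series": [[[0,0,0,0,0,0,0.6],[0,0,0,0,0,0,0.6],[-0.4,0,-0.5,0,0,0,0.6],[-0.4,0,-0.5,0,0,0,0.6],[-0.4,0,-0.5,0,0,0,0.2],[-0.4,0,-0.5,0,0,0,0.2],[-0.4,0,-0.5,0,0,0,0.2],[-0.4,0,-0.5,0,0,0,0.2],[-0.4,0,-0.5,0,0,0,0.2]]]}' 60
python3 -m handwheel '{"series": [[[1.4,0,-1.4,0,0,0,0.2],[2.8,0,-2.8,0,0,0,0.2],[4.9,0,-4.9,0,0,0,0.2],[7,0,-7,0,0,0,0.2],[9,0,-9,0,0,0,0.2],[9,0,-9,0,0,0,0.2],[9,0,-9,0,0,0,0.2]]]}'
python3 - <<'E'
from h import *
s=status.sense();print(s["joint_pos"])
R=toolR(86.8,-45); L=np.array([.056,.998,0]); 
xs=-7.5; zs=124.6-0.5  # placeholder
go([465,85,130],R)
t=eyes.snapshot("top");cv2.imwrite("pics/d.png",cv2.resize(np.hstack([t["img"][180:300,280:480],eyes.snapshot("side")["img"][80:200,280:480]]),None,fx=2,fy=2)[:,:,::-1])
E
```

```text
time: 4.25
tool_pos: [478.4, -285.3, 130.4]
tcp_rot: [-180.0, -45.0, 76.0]
ft_force: [-1.5, 0.3, 1.9]
finger_gap: 33.3
grip_force: 59.9
time: 5.12
tool_pos: [478.3, -285.2, 257.2]
tcp_rot: [-180.0, -45.0, 76.0]
ft_force: [-0.0, 0.6, -1.8]
finger_gap: 33.4
grip_force: 59.8
[-56.48157978  22.03940177  76.69822378  34.0247981  111.37148482
 -38.48755764]
row [ 16.2  -10.25  34.16] [-0.    -1.565 -0.209] deg 90.5
```

View pics/d.png

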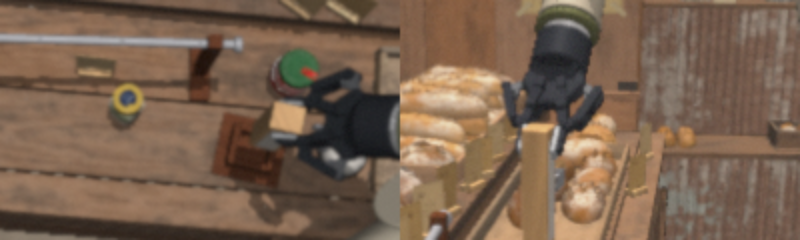

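The sign is clear of the stand: the bar top is at (288,118) in the left half, held between the fingers. Next is the carry to above the clear zone while turning it hook up.

Run:
```python
from h import *
R=toolR(86.8,-45); go([472,84,170],R); go([472,-100,220],toolR(81,0))
```

```text
row [19.05 -9.5  31.34] [-0.002 -1.567 -0.209] deg 90.6
row [ 9.99 -5.05 15.16] [ 0.033 -0.786 -0.083] deg 45.3
```

```bash
python3 -m handwheel '{"series": [[[2,-1,3,0,-0.16,-0.02,0.2],[4,-2,6,0,-0.32,-0.04,0.2],[6,-3,9,0.02,-0.48,-0.06,0.2],[8,-4,12,0.03,-0.64,-0.07,0.2],[10,-5,15.2,0.03,-0.786,-0.083,0.2],[12,-6,18.4,0.02,-0.94,-0.11,0.2],[14,-7,21.6,0,-1.1,-0.14,0.2],[16,-8,25,0,-1.26,-0.17,0.2],[18,-9,28.5,0,-1.42,-0.19,0.2],[19.1,-9.5,31.3,0,-1.567,-0.209,0.2],[19.1,-9.5,31.3,0,-1.567,-0.209,0.2],[19.1,-9.5,31.3,0,-1.567,-0.209,0.2]]]}'
python3 - <<'E'
from h import *
s=status.sense();print(s["joint_pos"])
go([472,84,14],toolR(86.8,-45))
t=eyes.snapshot("top");cv2.imwrite("pics/e.png",cv2.resize(np.hstack([t["img"][180:300,180:380],eyes.snapshot("side")["img"][150:330,250:450][::1][:120]]),None,fx=2,fy=2)[:,:,::-1])
E
```

```text
time: 6.72
tool_pos: [472.1, 83.3, 170.5]
tcp_rot: [-179.8, 45.1, 86.9]
ft_force: [0.0, 0.2, -1.5]
finger_gap: 33.1
grip_force: 60.5
[ 30.06936818  14.6494085   95.33847809 -36.5792224   97.15524026
  37.5528154 ]
row [11.13  0.02 11.  ] [-0.001  0.001  0.002] deg 0.1
```

View pics/e.png

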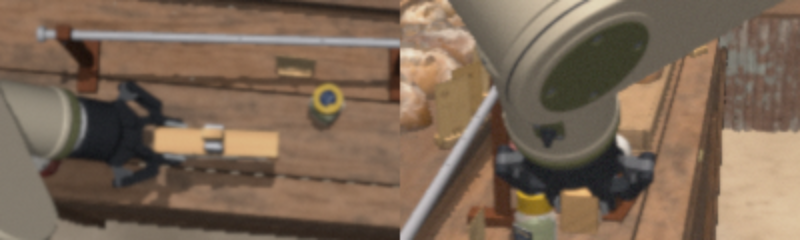

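The sign is level with its hook up at (212,138), and the clear zone is beneath it. I'll lower it.

```bash
python3 -m handwheel '{"series": [[[3,0,3,0,0,0,0.2],[6,0,6,0,0,0,0.2],[8.5,0,8.5,0,0,0,0.2],[10,0,10,0,0,0,0.2],[10.6,0,10.5,0,0,0,0.2],[10.8,0,10.7,0,0,0,0.2],[11,0,10.9,0,0,0,0.2],[11,0,10.9,0,0,0,0.2]]]}'
```

```text
time: 7.82
tool_pos: [472.9, 84.3, 17.0]
tcp_rot: [179.9, 45.0, 86.8]
ft_force: [0.5, 1.1, -1.7]
finger_gap: 33.3
grip_force: 60.4
```

```bash
python3 -m handwheel '{"series": [[[0.1,0,0.1,0,0,0,0.2],[0.2,0,0.2,0,0,0,0.2],[0.25,0,0.25,0,0,0,0.2],[0.3,0,0.3,0,0,0,0.2]]]}'
```

```text
time: 8.32
tool_pos: [472.7, 84.1, 13.6]
tcp_rot: [180.0, 45.2, 86.7]
ft_force: [-4.0, 3.7, 13.2]
finger_gap: 33.2
grip_force: 61.9
```

```bash
python3 -m handwheel '{"series": [[[0,0,0,0,0,0,0.7],[0,0,0,0,0,0,0.7],[0,0,0,0,0,0,0.7],[0,0,-2,0,0,0,0.7],[0,0,-5,0,0,0,0.7],[0,0,-10,0,0,0,0.7],[0,0,-15,0,0,0,0.7],[0,0,-15,0,0,0,0.7],[0,0,-15,0,0,0,0.7]]]}'
python3 - <<'E'
from h import *
t=eyes.snapshot("top");s=eyes.snapshot("side");np.savez("pics/lay",t=t["img"],s=s["img"])
print(status.sense()["tool_pos"],status.sense()["ft_force"])
a=cv2.resize(t["img"][200:290,220:370],(750,450),interpolation=cv2.INTER_CUBIC)
cv2.imwrite("pics/f.png",a[:,:,::-1])
b=cv2.resize(s["img"][210:360,270:420],(600,600),interpolation=cv2.INTER_CUBIC);cv2.imwrite("pics/g.png",b[:,:,::-1])
E
```

```text
time: 9.45
tool_pos: [478.3, 190.5, 118.3]
tcp_rot: [-180.0, 45.1, 86.8]
ft_force: [-0.5, -0.4, -0.6]
finger_gap: 59.9
grip_force: 0.0
[477.66502278 189.18054275 117.21038843] [ 0.19469134 -0.73533544  0.79609239]
```

View pics/f.png

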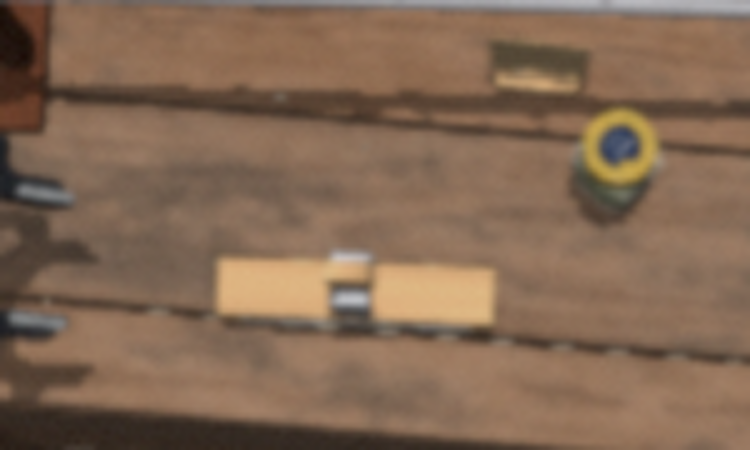

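The sign lies on its back, hook up. The bar's top corners are at crop (218,257), (495,270), (493,327) and (217,318), and the tab is at (348,271). I'll compute the tab grasp from these.

Run:
```python
from h import *
t=eyes.snapshot("top")
x0,y0,x1,y1=255,245,325,270
h=cv2.cvtColor(t["img"],cv2.COLOR_RGB2HSV)[y0:y1,x0:x1].astype(int)
m=(h[...,0]<22)&(h[...,2]>185)&(h[...,1]>60)
p=np.argwhere(m)[:,::-1]+[x0,y0]
W=np.array([onz(t,q,40)[:2] for q in p],np.float32); print(cv2.minAreaRect(W),cv2.boxPoints(cv2.minAreaRect(W)),len(p))
c=[np.array(q)/5+[220-.4,200-.4] for q in[(218,257),(495,270),(493,324),(217,317)]]
w=np.array([onz(t,q,40)[:2] for q in c]);print(w,w.mean(0))
for a,b in[(1,0),(2,3)]: d=w[b]-w[a];print(np.linalg.norm(d),np.degrees(np.arctan2(d[1],d[0])))
print("tab",onz(t,np.array((348,271))/5+[219.6,199.6],126))
```

```text
((472.0509033203125, 39.422420501708984), (155.10025024414062, 31.685300827026367), 85.76393127441406) [[450.5232   -36.745617]
 [482.12195  -39.086086]
 [493.5786   115.590454]
 [461.97986  117.93092 ]] 505
[[492.70527101 118.13463344]
 [481.05175316 -39.97984951]
 [450.11658385 -38.02423471]
 [458.2265316  119.07883958]] [470.5250349  39.8023472]
158.54335115641345 85.78474853153982
157.31226018184807 87.04491022851602
tab [471.42197692  39.18735381 126.        ]
```

Run:
```python
from h import *
R=toolR(86.3,0); go([477.7,150,210],toolR(86.3,-20)); go([471.3,39.5,190],R)
```

```text
row [-9.33  0.21 -3.79] [0.002 0.439 0.008] deg 25.2
row [-15.72   0.2    5.47] [0.001 0.788 0.008] deg 45.2
```

```bash
python3 -m handwheel '{"series": [[[-4,0.1,-2,0,0.15,0,0.5],[-7.5,0.2,-3.8,0,0.3,0,0.5],[-9.5,0.2,-3.5,0,0.45,0,0.5],[-12,0.2,0,0,0.6,0,0.5],[-15.7,0.2,5.5,0,0.788,0.008,0.5],[-15.7,0.2,5.5,0,0.788,0.008,0.5],[-15.7,0.2,5.5,0,0.788,0.008,0.5],[-15.7,0.2,5.5,0,0.788,0.008,0.5]]]}'
python3 - <<'E'
from h import *
go([471.3,39.5,95],toolR(86.3,0))
E
```

```text
time: 10.6
tool_pos: [471.7, 40.6, 190.0]
tcp_rot: [179.9, -0.0, 86.4]
ft_force: [0.3, -0.4, 0.4]
finger_gap: 42.9
grip_force: 0.0
row [-0.12 -0.05  9.5 ] [ 0.002 -0.001  0.001] deg 0.1
```

```bash
python3 -m handwheel '{"series": [[[-0.1,0,4,0,0,0,0.5],[-0.1,0,8,0,0,0,0.5],[-0.1,0,9.5,0,0,0,0.5],[-0.1,0,9.5,0,0,0,0.5],[-0.1,0,9.5,0,0,0,0],[-0.1,0,9.5,0,0,0,0],[-0.1,0,9.5,0,0,0,0],[-0.1,0,9.5,0,0,0,0],[-0.1,0,9.5,0,0,0,0]]]}' 60
```

```text
time: 11.72
tool_pos: [473.6, 39.5, 97.1]
tcp_rot: [179.7, -0.1, 86.4]
ft_force: [0.3, 1.9, 6.5]
finger_gap: 11.3
grip_force: 60.7
```

```bash
python3 -m handwheel '{"series": [[[0,0,-2,0,0,0,0],[0,0,-5,0,0,0,0],[0,0,-9,0,0,0,0],[0,0,-13.1,0,0,0,0],[0,0,-13.1,0,0,-0.007,0],[0,0,-13.1,0,0,-0.007,0]]]}'
python3 - <<'E'
from h import *
R=toolR(86.8,0); go([540,105,228],R); go([612.8,105,228],R)
E
```

```text
time: 12.48
tool_pos: [471.4, 39.2, 225.6]
tcp_rot: [179.9, -0.1, 86.8]
ft_force: [0.2, -0.1, -3.1]
finger_gap: 10.9
grip_force: 59.6
row [ 6.96  6.48 -0.22] [ 0.002 -0.001 -0.   ] deg 0.1
row [ 7.37 13.75 -0.21] [ 0.002 -0.001 -0.   ] deg 0.1
```

```bash
python3 -m handwheel '{"series": [[[2,2,-0.2,0,0,0,0],[4,4,-0.2,0,0,0,0],[6,5.8,-0.2,0,0,0,0],[7,6.5,-0.2,0,0,0,0],[7,6.5,-0.2,0,0,0,0],[7,6.5,-0.2,0,0,0,0]]]}'
python3 - <<'E'
from h import *
t=eyes.snapshot("top");s=eyes.snapshot("side"); st=status.sense();p=st["tool_pos"];print(p)
# predicted points of sign: end face near +y corners, hook
R=toolR(86.8).as_matrix(); X=np.array([0,0,1.]);Z=np.array([.056,.998,0]);Y=np.array([.998,-.056,0])
def S(x,y,z): return p+X*(x-77)+Y*y+Z*(z-80)
P=[S(20,17,160),S(20,-17,160),S(-20,17,160),S(-20,-17,160),S(46,15,91),S(46,10,91)]
q=proj(s,P);print(q.round(1))
img=s["img"].copy(); u0,v0=np.round(q.mean(0)-[75,60]).astype(int); u0=max(u0,0);v0=max(v0,0)
c=cv2.resize(img[v0:v0+120,u0:u0+150],None,fx=5,fy=5,interpolation=cv2.INTER_CUBIC)
for a in q: cv2.circle(c,tuple(np.round((a-[u0,v0]+.5)*5).astype(int)),3,(0,255,0),1)
print(u0,v0);cv2.imwrite("pics/h.png",c[:,:,::-1])
E
```

```text
time: 13.22
tool_pos: [540.0, 105.0, 228.1]
tcp_rot: [179.9, -0.0, 86.8]
ft_force: [-1.5, -0.9, -1.9]
finger_gap: 10.8
grip_force: 59.7
[540.26219569 104.897768   228.68010463]
[[285.4 275.7]
 [305.4 276.9]
 [286.5 296.5]
 [306.  297.8]
 [294.4 244.9]
 [297.2 245. ]]
221 213
```

View pics/h.png

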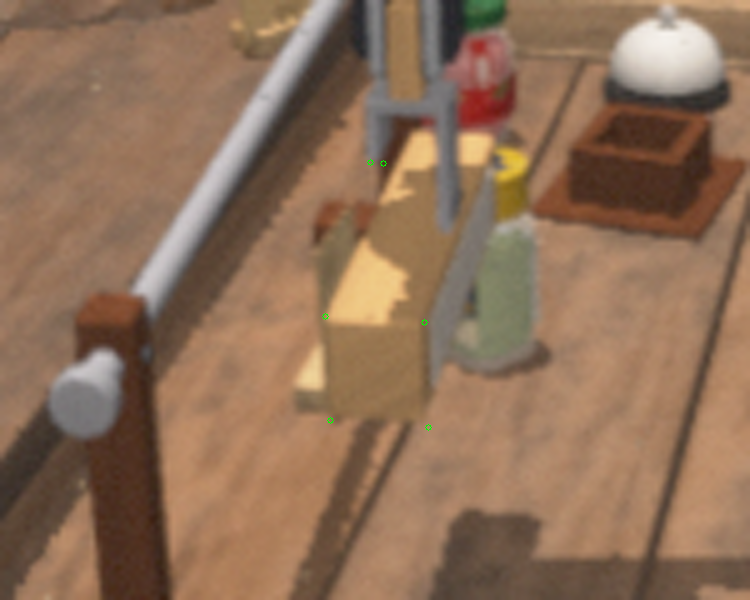

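The predicted corners match the picture to about a pixel: bar end at (328,322) to (428,420), lip end at (380,160). The sign is level and facing the rail, so I'll move in over the rod and watch the force.

```bash
python3 -m handwheel '{"series": [[[0.1,2,0,0,0,0,0],[0.2,3.5,0,0,0,0,0],[0.3,5,0,0,0,0,0],[0.35,6.2,0,0,0,0,0],[0.4,7.2,0,0,0,0,0],[0.4,7.2,0,0,0,0,0],[0.4,7.2,0,0,0,0,0]]]}'
```

```text
time: 14.2
tool_pos: [612.5, 105.5, 228.9]
tcp_rot: [179.9, -0.1, 86.8]
ft_force: [0.5, 0.2, -1.8]
finger_gap: 11.1
grip_force: 59.6
```

```bash
python3 -m handwheel '{"series": [[[0,0,0.8,0,0,0,0],[0,0,1.5,0,0,0,0],[0,0,1.9,0,0,0,0],[0,0,2.2,0,0,0,0],[0,0,2.3,0,0,0,0],[0,0,2.4,0,0,0,0],[0,0,2.4,0,0,0,0]]]}'
```

```text
time: 15.08
tool_pos: [613.0, 105.5, 205.1]
tcp_rot: [179.8, -0.1, 86.8]
ft_force: [0.2, 0.7, -1.5]
finger_gap: 11.0
grip_force: 59.7
```

```bash
python3 -m handwheel '{"series": [[[0,0,0.1,0,0,0,0],[0,0,0.1,0,0,0,0],[0,0,0.2,0,0,0,0],[0,0,0.2,0,0,0,0]]]}'; python3 -m handwheel '{"series": [[[0,0,0.1,0,0,0,0],[0,0,0.1,0,0,0,0]]]}'
python3 - <<'E'
from h import *
t=eyes.snapshot("top")
# sign ends in top view at z ~150 (bar hook-side top: seat190-44=146)
x0,y0,x1,y1=215,185,310,215
h=cv2.cvtColor(t["img"],cv2.COLOR_RGB2HSV)[y0:y1,x0:x1].astype(int)
m=((h[...,0]<22)&(h[...,2]>175)&(h[...,1]>60)).astype(np.uint8)
k,l,st,c=cv2.connectedComponentsWithStats(m)
print([ (st[i]+[x0,y0,0,0,0]).tolist() for i in range(1,k) if st[i,4]>15])
E
```

```text
time: 15.58
tool_pos: [613.0, 105.5, 203.1]
tcp_rot: [179.8, -0.1, 86.8]
ft_force: [-0.0, 0.3, -0.7]
finger_gap: 11.0
grip_force: 60.0
time: 15.82
tool_pos: [613.0, 105.5, 203.0]
tcp_rot: [179.8, -0.1, 86.8]
ft_force: [-2.6, -0.3, 5.0]
finger_gap: 10.8
grip_force: 60.8
[]
```

```bash
python3 -m handwheel '{"series": [[[0,0,-0.1,0,0,0,0],[-1,0,-0.1,0,0,0,0],[-3,0,-0.1,0,0,0,0],[-5,0,-0.1,0,0,0,0],[-7,0,-0.1,0,0,0,0],[-9,0,-0.1,0,0,0,0],[-11,0,-0.1,0,0,0,0],[-13,0,-0.1,0,0,0,0],[-15,0,-0.1,0,0,0,0],[-16.5,0,-0.1,0,0,0,0],[-17.4,0,-0.1,0,0,0,0],[-17.4,0,-0.1,0,0,0,0]]]}'
python3 - <<'E'
from h import *
st=status.sense();print(st["tool_pos"]);go([603.2,-68.4,203.3],toolR(86.8))
t=eyes.snapshot("top");s=eyes.snapshot("side");p=st["tool_pos"]
c=t["img"][175:245,270:385];d=s["img"][160:290,240:365]
cv2.imwrite("pics/i.png",np.hstack([cv2.resize(c,(460,480)) if 0 else cv2.copyMakeBorder(cv2.resize(c,None,fx=4,fy=4),0,200,0,0,0),cv2.resize(d,None,fx=2.6,fy=480/130)]) [:,:,::-1])
E
```

```text
time: 17.38
tool_pos: [603.1, -70.5, 203.1]
tcp_rot: [179.8, 0.0, 86.7]
ft_force: [0.1, -2.2, 5.3]
finger_gap: 10.9
grip_force: 60.6
[603.14282576 -70.51358455 203.06483201]
row [ 0.21 -0.01 -0.02] [ 0.003  0.001 -0.002] deg 0.2
```

View pics/i.png

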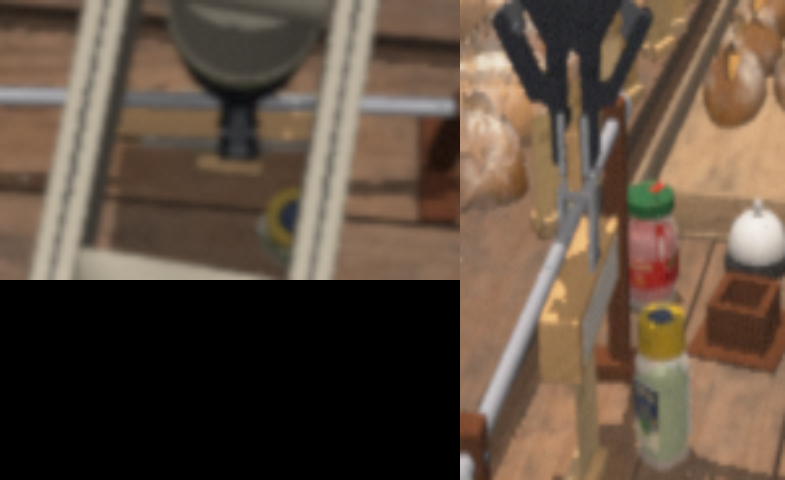

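The sign hangs on the rail with the rod under its crown, at (580,200) in the right part, and the card directly below it at (587,420). I'll nudge it 2 mm left, then release.

```bash
python3 -m handwheel '{"series": [[[0.1,0,-0.05,0,0,0,0],[0.2,0,-0.05,0,0,0,0],[0.2,0,-0.05,0,0,0,0],[0.2,0,-0.05,0,0,0,0]]]}'; python3 -m handwheel '{"series": [[[0,0,0,0,0,0,0.1],[0,0,0,0,0,0,0.2],[0,0,0,0,0,0,0.35],[0,0,0,0,0,0,0.45],[0,0,0,0,0,0,0.45],[0,0,-2,0,0,0,0.45],[0,0,-5,0,0,0,0.45],[0,0,-10,0,0,0,0.45],[0,-5,-13,0,0,0,0.45],[0,-11,-14,0,0,0,0.45],[0,-17,-14,0,0,0,0.45],[0,-20,-14,0,0,0,0.45]]]}'
python3 - <<'E'
from h import *
import time
t=eyes.snapshot("top");s=eyes.snapshot("side")
x0,y0,x1,y1=280,180,385,225
h=cv2.cvtColor(t["img"],cv2.COLOR_RGB2HSV)[y0:y1,x0:x1].astype(int)
m=((h[...,0]<24)&(h[...,2]>165)&(h[...,1]>60)).astype(np.uint8)
k,l,st,c=cv2.connectedComponentsWithStats(m)
for i in range(1,k):
    if st[i,4]>15: b=st[i]+[x0,y0,0,0,0]; print(b, onz(t,(b[0]-.5,b[1]),146)[:2].round(1),onz(t,(b[0]+b[2]-.5,b[1]),146)[:2].round(1))
print(proj(t,[[603.2+.056*80,-68.5+80,146],[603.2-.056*80,-68.5-80,146],[603,-68.5,230]]))
c=t["img"][175:275,185:385];d=s["img"][160:340,240:365]
np.savez("pics/fin",t=t["img"],s=s["img"])
E
```

```text
time: 17.98
tool_pos: [603.1, -66.2, 203.1]
tcp_rot: [179.9, -0.1, 86.8]
ft_force: [-0.5, -2.5, 2.1]
finger_gap: 11.2
grip_force: 60.5
time: 19.48
tool_pos: [401.2, -55.0, 344.9]
tcp_rot: [179.6, -0.0, 86.8]
ft_force: [-0.2, -0.4, 0.6]
finger_gap: 38.5
grip_force: 0.0
[323 193  10   4  37] [631.9 -54.7] [631.2 -81.7]
[299 206  23   3  46] [597.7  10.9] [596. -51.]
[332 207  25   3  56] [592.6 -77.8] [ 590.9 -145.1]
[[298.18762753 202.38036162]
 [357.65427256 204.12717599]
 [328.45878023 195.90624958]]
```

```bash
python3 -m handwheel '{"series": [[[0,0,0,0,0,0,0.45],[0,0,0,0,0,0,0.45],[0,0,0,0,0,0,0.45],[0,0,0,0,0,0,0.45]]]}'
python3 - <<'E'
from h import *
t=eyes.snapshot("top")["img"];s=eyes.snapshot("side")["img"];f=np.load("pics/fin.npz");t0=np.load("pics/top.npy");s0=np.load("pics/side.npy")
d=lambda a,b:np.abs(a.astype(int)-b).max(2)
print("swing", (d(t,f["t"])[185:225,290:365]>40).sum(),(d(s,f["s"])[200:290,250:310]>40).sum())
for n,(u,v) in dict(tin=(197,257),spice=(344,232),jam=(428,215),bell=(452,257)).items(): print(n,(d(t,t0)[v-10:v+11,u-10:u+11]>40).sum())
for n,(a,b,c,e) in dict(tin=(305,355,355,422),spice=(304,330,240,290),jam=(305,325,208,238)).items(): print(n,(d(s,s0)[c:e,a:b]>40).sum())
# hung sign end face in side view vs prediction (rail-hung, level)
sd=eyes.snapshot("side");O=np.array([603.2,-67,126]);Z=np.array([.056,.998,0]);Y=np.array([.998,-.056,0])
print(proj(sd,[O+[0,0,x]+Y*y+Z*80 for x,y in((20,17),(20,-17),(-20,17),(-20,-17))]).round(1))
m=cv2.inRange(cv2.cvtColor(d(s,s0).astype(np.uint8),cv2.COLOR_GRAY2RGB),(30,)*3,(255,)*3)[195:300,250:325]
for v in range(195,275,5): q=np.where(m[v-195])[0]+250; print(v,q.min() if len(q) else'',q.max() if len(q) else'',end=' | ')
E
```

```text
time: 20.08
tool_pos: [403.4, -55.1, 342.3]
tcp_rot: [179.9, -0.1, 86.8]
ft_force: [-0.0, -0.7, -0.0]
finger_gap: 38.0
grip_force: 0.0
swing 0 0
tin 0
spice 379
jam 0
bell 13
tin 0
spice 23
jam 0
[[269.3 246.5]
 [285.7 247.4]
 [270.4 264.3]
 [286.5 265.2]]
195 280 285 | 200   | 205   | 210 277 291 | 215 277 292 | 220 285 300 | 225 282 300 | 230 279 300 | 235 276 300 | 240 273 298 | 245 270 295 | 250 270 292 | 255 271 289 | 260 271 284 | 265   | 270   |
```

Run:
```python
from h import *
for im in(np.load("pics/side.npy"),eyes.snapshot("side")["img"]):
    h=cv2.cvtColor(im,cv2.COLOR_RGB2HSV)[235:262,300:335].astype(int); m=(h[...,0]>18)&(h[...,0]<32)&(h[...,1]>170)&(h[...,2]>90)
    print(m.sum(),np.argwhere(m).mean(0))
print(r.hand_in())
```

```text
163 [15.60736196 17.13496933]
165 [15.54545455 16.99393939]
the job is handed in; nothing more can be done
None
```

The job is done and handed in: I laid the sign on its back and let go, then picked it up by its tab, hooked it near the rail's left end and slid it over the price card. It hangs still, about 1–2 mm off the card's middle by camera, the bystanders look unmoved in the pictures, and it took about 20 s of the 64.

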